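# Sweep the graphite tube pots into the bench bay

### The arm

A 7-joint arm with a two-finger parallel gripper is mounted at the origin on the work surface; the furniture and walls round the work are solid. World frame = base frame: x ahead of the robot, y to its left, z up, the work surface at z = 0. Lengths are in m, angles in rad, forces in N, time in s.
With the tool pointing down it reaches from about 0.425 to 0.925 m from the base axis. Payload 6.8 kg.
Tool frame: the origin (TCP) lies at the very end of the fingers, on their centre line; the grasp point (between the pads) lies 19 mm behind it; z points along the fingers, y is the line along which they close (so a half turn about z gives the same grasp; the last joint's range is limited). The gripper opens to 85 mm and grips with 20 to 120 N. Pads are 22 mm wide; open, the fingers measure 114 mm over their backs; the gripper's body (76 mm by 85 mm) begins 54 mm behind the grasp point. The pads swing forward as they close: fully open they stand 13 mm farther back than shut.
Start: joints at [1.046, 0.477, 0.022, 1.555, -0.011, 1.109, -0.083], TCP at [0.273, -0.617, 0.231] pointing down, gripper open.
Joint ranges: [-2.96, 2.96], [-0.34, 2.1], [-1.41, 1.46], [0.24, 2.44], [-1.37, 4.51], [0.17, 1.92], [-2.96, 2.96]. Speed limits (rad/s): [2.39, 2.39, 3.14, 3.14, 3.14, 3.14, 3.14].

### API

Orientations are given as a unit quaternion [w, x, y, z].
In Python, from station import bot gives the robot as it stands. The module is installed in compiled form; this text tells all that it offers.
- The arm moves only by the shell command python3 -m jog 'ROWS' [OPENING] [FORCE]. ROWS is JSON, a list of rows, each a list of 4 numbers: the shift along the tool's x, y, z in cm, then the turn about the tool's z in rad. In form: [[x, y, z, spin], ...]. A call has 1 to 20 rows; each row is the pose to reach, as a shift and turn from the pose commanded when the call began, along the tool's axes at that moment; what a row does not reach only later rows make up. A row lasts 1/12 s, in which the tool goes at most 41.7 mm and 7.16 degrees, less where a joint would pass 70% of its speed; a pose out of reach is approached as far as the arm can. A call with a gripper value outside its range is refused whole. OPENING is the closure, from -1 (fully open) to 1 (shut), set as the call begins (- or left out, the last holds). The fingers move at their own pace and stop on an object; FORCE is the grip in N (left out, the last holds). Time passes only in rows, so rows that repeat a pose let the fingers close. It gives the time, the measured TCP pose, the force, the opening and the grip force at its end, in the units of the state.
- bot.get_obs(): the state, without advancing time (a new reading comes with each control period).
- bot.read_camera(name): name is "scene" or "top"; returns a dict with "pixels" (400x640x3 uint8, red, green, blue), "depth" (400x640 float32, m along the optical axis (not along the pixel's ray), 0 where there is no reading), "fovy" (degrees; the focal length in pixels is half the picture's height over the tangent of half this angle, whatever the lens; pixels are square), "cx", "cy" (the principal point, pixels), "pose" (4x4, takes a point from camera to world coordinates). Camera axes: x right, y down, z forward; pixel columns grow to the right and rows downward; lengths in m; the calibration is good to about 2 mm. A picture is of the moment at which its call begins.
- bot.hand_in(): hands the job in; it is judged then, once.
The state is a dict: "t": time; "q": joint angles; "joint_vel": joint speeds; "joint_torque": joint torques, N m; "eef_pos": TCP position; "tool_rot": TCP orientation; "contact_force": force on the tool from outside, world axes, zero at the start; "torque": the same for the moment, N m; "gripper_width": opening from 0.0 (shut) to 1.0 (fully open); "grasp_force": force on a finger pad.
Only numpy, scipy, OpenCV 4.12 (cv2) and the standard library are available. Lean on these libraries where they do the work, as an engineer would, in place of code of your own. Each camera call takes 0.05 s, during which the arm holds its last target. There are 200 camera calls.

### The job

Clear the worktop in front of the furnace: push the three small round white pots into the three-sided steel bay through its open side, sliding them along the worktop with your fingertips, until all three stand upright completely inside it. Never pick a pot up or tip one over, and leave the beaker, the pipette tip box and the carton where they are.

Things in the scene. Friction and masses are not known exactly. Their poses are not given: they have to be found in the camera images.
- pot_a: one of three alike low round white pots with screw lids (graphite tubes inside), 53 mm diameter (lid; body 50 mm), 30 mm high, about 60 g, standing upright and loose on the worktop; origin at the centre of its underside, z up. Slides on the worktop when pushed.
- pot_b: one of three alike low round white pots with screw lids (graphite tubes inside), 53 mm diameter (lid; body 50 mm), 30 mm high, about 60 g, standing upright and loose on the worktop; origin at the centre of its underside, z up. Slides on the worktop when pushed.
- pot_c: one of three alike low round white pots with screw lids (graphite tubes inside), 53 mm diameter (lid; body 50 mm), 30 mm high, about 60 g, standing upright and loose on the worktop; origin at the centre of its underside, z up. Slides on the worktop when pushed.
- bay: fixed three-sided bay of stainless sheet: side walls and back wall 32 mm high, 3 mm thick; no floor or roof. Inside 120 mm deep (own x -60 to +60) and 190 mm wide (own y -95 to +95). Origin on the worktop at the centre of the inside; x points from the open side to the back wall, roughly to the robot's left (+y); z up. Foot flanges 5 mm high reach 17 mm outwards beside the side walls.
- bay_mouth (a point): centre of the bay's open side, at worktop height, 60 mm from the bay's origin along its -x
- beaker: clear plastic beaker, 65 mm diameter, 78 mm high, loose; origin at the centre of its underside. Leave alone.
- tips: blue and clear pipette tip box, 99 x 130 x 74 mm high, loose; origin at the centre of its underside. Leave alone.
- carton: long flat lamp carton, 70 x 193 x 58 mm high (own x, y, z), loose; its long side (own y) lies across the robot's view, between the bay and the furnace; origin at the centre of its underside. Leave alone.

How it is judged:
At the end, for the whole second after the job is handed in: Each of the three pots stands upright on the worktop (within 0.15 rad, underside less than 6 mm up), at rest, inside the bay: its centre at least 24 mm in from the mouth (whole pot inside, 2.5 mm allowed) and between the walls (x of pot_a in the frame of bay between -0.036 and 0.045 m and y of pot_a in the frame of bay between -0.075 and 0.075 m and height (world z) of each of pot_a, pot_b, pot_c below 0.006 m and angle between each of pot_a, pot_b, pot_c's own z axis and vertical below 0.15 rad and linear speed of each of pot_a, pot_b, pot_c below 0.01 m/s and x of pot_b in the frame of bay between -0.036 and 0.045 m and y of pot_b in the frame of bay between -0.075 and 0.075 m and x of pot_c in the frame of bay between -0.036 and 0.045 m and y of pot_c in the frame of bay between -0.075 and 0.075 m); the robot touches nothing.
It fails at once if a pot is lifted off the worktop (its underside more than 15 mm up) (height (world z) of any of pot_a, pot_b, pot_c above 0.015 m).
It fails at once if a pot is tipped by more than 0.6 rad (angle between any of pot_a, pot_b, pot_c's own z axis and vertical above 0.6 rad).
It fails at once if the beaker, tip box or carton is moved by more than 20 mm or tipped (distance of any of beaker, tips, carton from where it was at the start of the episode above 0.02 m or angle between any of beaker, tips, carton's own z axis and vertical above 0.3 rad).
It also fails if it takes over 67 s, if anything falls off the work surface, if the arm or the gripper's body presses on something with over 40 N, if the wrist force passes 120 N, or if a joint passes its speed limit or range.

## Working session

There is one attempt and no reset: what is moved stays moved. The work goes in short steps, Python scripts to look and compute and a shell command to move; the robot and the scene stay as the last step left them, time stands still between calls to the robot, and variables do not carry over. Pictures are saved under pics/ and viewed, at most 10 in all, crops included, and the job is handed in when it is done.

```bash
mkdir -p pics; cat > h.py <<'E'
from station import bot
import numpy as np, cv2
def cam(n):
    c=bot.read_camera(n); d=c["depth"]; f=200/np.tan(np.radians(c["fovy"])/2)
    v,u=np.mgrid[:400,:640]
    P=np.stack([(u-c["cx"])/f*d,(v-c["cy"])/f*d,d,np.ones_like(d)],-1)@np.array(c["pose"]).T
    P=P[...,:3]; P[d==0]=np.nan
    return c,P
def save(c,n): cv2.imwrite(f"pics/{n}.png",c["pixels"][...,::-1])
E
python3 - <<'E'
from h import *
for n in("scene","top"):
    c,P=cam(n); save(c,n+"0"); np.save(n+".npy",P); print(np.round(c["pose"],3),c["fovy"],(c["depth"]==0).mean())
o=bot.get_obs();print(o["t"],o["eef_pos"],o["tool_rot"],o["contact_force"])
E
```

```text
[[-0.888 -0.348  0.301  0.24 ]
 [-0.46   0.669 -0.584  0.501]
 [ 0.002 -0.657 -0.754  0.848]
 [ 0.     0.     0.     1.   ]] 45.901744600230124 0.00399609375
[[-0.004 -0.991  0.135  0.424]
 [-1.     0.008  0.03  -0.173]
 [-0.031 -0.135 -0.99   0.954]
 [ 0.     0.     0.     1.   ]] 56.08777836389508 0.00419140625
0.1 [ 0.27304514 -0.61671919  0.23042527] [-8.05167068e-04  9.78359725e-01  2.06909522e-01 -2.23051360e-04] [-0.00925443  0.31277064 -1.19560743]
```

View pics/top0.png

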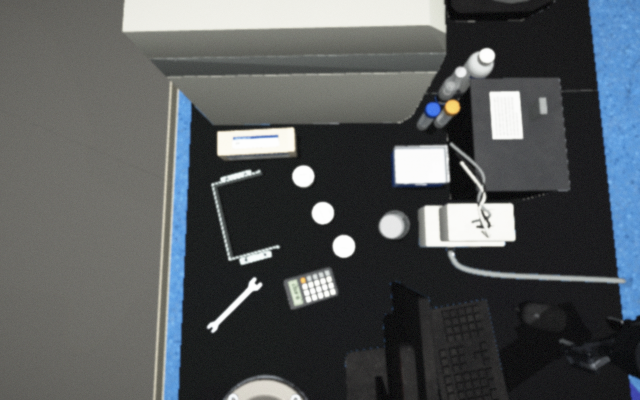

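View pics/scene0.png

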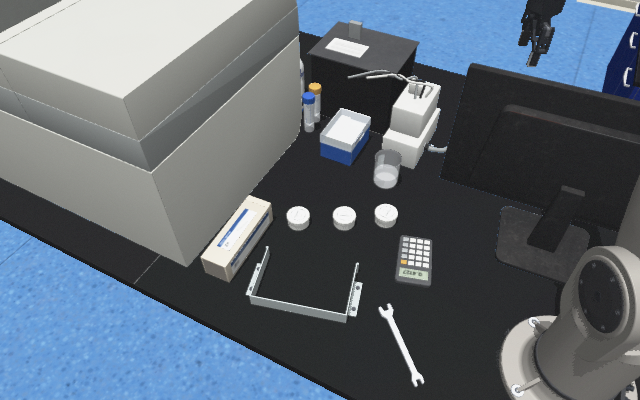

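The top view shows the pots at about (303,176), (322,212) and (343,246). The bay opens to the right, with its back wall at about (215,184)–(231,260). The beaker is at (394,224), the tip box at (421,166) and the carton at (257,142). The scene view agrees.

```bash
cat >> h.py <<'E'
def pots(c,P):
    px=c["pixels"].astype(int); m=((P[...,2]>.02)&(P[...,2]<.04)&(px.min(-1)>150)).astype(np.uint8)
    n,l,s,ce=cv2.connectedComponentsWithStats(m)
    for i in range(1,n):
        if s[i,4]>150:
            q=P[l==i]; (x,y),r=cv2.minEnclosingCircle(q[:,:2].astype(np.float32))
            print("blob",np.round(ce[i]),s[i,4],"mean",q.mean(0).round(4),"circ",round(x,4),round(y,4),round(r,4))
E
python3 - <<'E'
from h import *
for n in("top","scene"):
    c,P=cam(n); print(n); pots(c,P)
    z=P[...,2]
    def box(nm,u0,u1,v0,v1,z0,z1):
        q=P[v0:v1,u0:u1].reshape(-1,3); q=q[(q[:,2]>z0)&(q[:,2]<z1)]
        r=cv2.minAreaRect(q[:,:2].astype(np.float32)); print(nm,len(q),np.median(q[:,2]).round(3),np.round(cv2.boxPoints(r),3).tolist())
    if n=="top":
        box("bay",205,285,165,256,.022,.04); box("carton",205,310,120,164,.04,.07)
        box("tips",385,455,138,195,.05,.09); box("beaker",375,413,205,243,.04,.09)
        print("end pts",[P[v,u].round(3).tolist() for u,v in((260,172),(213,184),(231,260),(279,247),(320,290),(215,140))])
    else:
        box("bay",245,360,245,322,.022,.04);box("beaker",370,403,148,190,.04,.09);box("tips",318,372,105,162,.05,.09)
E
```

```text
top
blob [303. 176.] 348 mean [ 0.6063 -0.0934  0.0293] circ 0.6069 -0.093 0.0265
blob [235. 217.] 278 mean [0.506  0.0757 0.0308] circ 0.5113 0.0499 0.1164
blob [323. 213.] 356 mean [ 0.5133 -0.1421  0.0293] circ 0.5138 -0.1419 0.0266
blob [393. 225.] 402 mean [ 0.4823 -0.3135  0.0301] circ 0.4815 -0.3117 0.0293
blob [344. 246.] 366 mean [ 0.4318 -0.193   0.0293] circ 0.4319 -0.1931 0.0264
bay 319 0.031 [[0.39800000190734863, 0.08799999952316284], [0.4300000071525574, -0.03500000014901161], [0.6240000128746033, 0.01600000075995922], [0.5920000076293945, 0.13899999856948853]]
carton 2302 0.058 [[0.6549999713897705, -0.10999999940395355], [0.7440000176429749, -0.10999999940395355], [0.7440000176429749, 0.1379999965429306], [0.6549999713897705, 0.1379999965429306]]
tips 2109 0.074 [[0.578000009059906, -0.31700000166893005], [0.5789999961853027, -0.46299999952316284], [0.6930000185966492, -0.4620000123977661], [0.6919999718666077, -0.3160000145435333]]
beaker 215 0.072 [[0.4490000009536743, -0.27900001406669617], [0.4490000009536743, -0.34200000762939453], [0.5120000243186951, -0.342000
[... 396 characters left out ...]
 0.513  -0.1385  0.0292] circ 0.5136 -0.1413 0.0286
blob [314. 298.] 216 mean [0.4719 0.084  0.0321] circ 0.5086 0.0526 0.1163
bay 630 0.03 [[0.39500001072883606, 0.08799999952316284], [0.42899999022483826, -0.035999998450279236], [0.6639999747276306, 0.029999999329447746], [0.6290000081062317, 0.15399999916553497]]
beaker 660 0.06 [[0.44600000977516174, -0.27900001406669617], [0.4560000002384186, -0.3869999945163727], [0.5199999809265137, -0.38100001215934753], [0.5090000033378601, -0.27300000190734863]]
tips 1676 0.074 [[0.578000009059906, -0.31299999356269836], [0.578000009059906, -0.46700000762939453], [0.7390000224113464, -0.4659999907016754], [0.7379999756813049, -0.31200000643730164]]
```

```bash
cat >> h.py <<'E'
O=np.array([.511,.050]);ex=np.array([-.252,.968]);ex/=np.linalg.norm(ex);ey=np.array([-ex[1],ex[0]])
def tb(p): d=np.array(p[:2])-O; return d@ex,d@ey
def tw(x,y): return O+x*ex+y*ey
from scipy.spatial.transform import Rotation as R
def rel(x,y,z):
    "row (cm, rad) from the present pose to bay x,y, height z, tool x along bay x"
    o=bot.get_obs(); r=R.from_quat(o["tool_rot"],scalar_first=True); d=np.r_[tw(x,y),z]-o["eef_pos"]
    s=r.inv()*R.from_matrix(np.c_[np.r_[ex,0],-np.r_[ey,0],[0,0,-1]])
    return (r.inv().apply(d)*100).round(2), s.as_rotvec().round(3)
E
python3 - <<'E'
from h import *
Q=np.concatenate([np.load("top.npy").reshape(-1,3),np.load("scene.npy").reshape(-1,3)]);Q=Q[~np.isnan(Q[:,0])]
print("y:",np.arange(-.7,.2,.05).round(2))
for x in np.arange(.15,.85,.05):
    print(round(x,2),[int(100*q[:,2].max()) if len(q:=Q[(Q[:,0]>=x)&(Q[:,0]<x+.05)&(Q[:,1]>=y)&(Q[:,1]<y+.05)]) else '-' for y in np.arange(-.7,.2,.05)])
for p in((.6067,-.0925),(.5137,-.1415),(.4315,-.1925)): print(np.round(tb(p),3))
print(rel(-.21,-.057,.16), tw(-.21,-.057))
E
```

```text
y: [-0.7  -0.65 -0.6  -0.55 -0.5  -0.45 -0.4  -0.35 -0.3  -0.25 -0.2  -0.15
 -0.1  -0.05  0.    0.05  0.1   0.15]
0.15 [0, 0, 1, 2, 2, 3, 1, 37, 36, 1, 1, 0, 0, 0, 0, 0, 0, 0]
0.2 [3, 38, 39, 32, 2, 3, 2, 37, 37, 0, 0, 0, 0, 0, 0, 0, 1, 0]
0.25 [31, 35, 40, 34, 3, 3, 2, 37, 37, 0, 0, 1, 1, 0, 0, 1, 1, 0]
0.3 [32, 38, 39, 1, 0, 0, 0, 37, 37, 0, 1, 2, 1, 1, 1, 1, 0, 0]
0.35 [1, 1, 1, 2, 3, 0, 0, 37, 37, 0, 1, 2, 1, 1, 1, 2, 0, 0]
0.4 [0, 0, 7, 15, 18, 15, 7, 8, 0, 3, 3, 0, 0, 3, 3, 3, 3, 0]
0.45 [0, 0, 14, 15, 20, 15, 7, 8, 8, 3, 3, 3, 0, 0, 0, 3, 3, 0]
0.5 [0, 20, 20, 20, 20, 15, 7, 8, 8, 0, 3, 3, 0, 0, 0, 0, 3, 0]
0.55 [0, 20, 20, 20, 20, 19, 7, 7, 0, 0, 0, 3, 3, 0, 0, 3, 3, 0]
0.6 ['-', 20, 20, 20, 20, 19, 7, 7, 0, 0, 0, 3, 3, 0, 3, 3, 0, 0]
0.65 ['-', 20, 24, 20, 20, 7, 7, 7, 0, 0, 0, 0, 6, 6, 6, 6, 6, 0]
0.7 ['-', 20, 24, 20, 20, 11, 38, 45, 45, 45, 45, 45, 45, 45, 45, 45, 45, 0]
0.75 ['-', 20, 20, 20, 20, 16, 11, 45, 45, 45, 45, 45, 45, 45, 45, 45, 45, 0]
0.8 ['-', '-', 0, 14, 16, 16, 0, '-', '-', '-', 45, 45, 45, 45, 45, 45, 45, 0]
[-0.162 -0.057]
[-0.186  0.046]
[-0.215  0.138]
(array([ 50.99, -29.7 ,   7.1 ]), array([-1.000e-03, -1.000e-03, -1.409e+00])) [ 0.61906747 -0.13886615]
```

```bash
python3 -m jog '[[0,0,-4,0],[0,0,-8,0],[0,0,-12,0],[0,0,-15,0],[0,0,-15,0],[4,-1.6,-15,-0.1],[8,-3.2,-15,-0.2],[12,-4.9,-15,-0.3],[16,-6.5,-15,-0.4],[20,-8.2,-15,-0.5],[24,-9.8,-15,-0.6],[28,-11.5,-15,-0.7],[33,-13.5,-15,-0.8],[36,-16,-15,-0.9],[39,-19,-15,-1.0],[42,-22,-15,-1.1],[45,-25,-15,-1.2],[48,-27.5,-15,-1.3],[51,-29.7,-15,-1.4],[51,-29.7,-15,-1.409]]' 0.2
python3 - <<'E'
from h import *
print(rel(-.21,-.057,.06), tb(bot.get_obs()["eef_pos"]),bot.get_obs()["q"])
E
```

```text
t: 1.87
eef_pos: [0.6212, -0.1311, 0.3809]
tool_rot: [-0.001, 0.606, 0.795, 0.002]
contact_force: [-0.7, 1.9, -0.3]
gripper_width: 0.398
grasp_force: 0.0
(array([-0.81, -0.46, 32.09]), array([ 0.002, -0.004,  0.014])) (np.float64(-0.20304715506858442), np.float64(-0.06099409178415011)) [ 0.43714299  0.35190402 -0.4465166   1.42965621  0.14768916  1.39339472
  0.25720552]
```

```bash
python3 -m jog '[[-1.1,-0.4,4,0.014],[-1.1,-0.4,8,0.014],[-1.1,-0.4,12,0.014],[-1.1,-0.4,16,0.014],[-1.1,-0.4,20,0.014],[-1.1,-0.4,24,0.014],[-1.1,-0.4,28,0.014],[-1.1,-0.4,31,0.014],[-1.1,-0.4,33,0.014],[-1.1,-0.4,34,0.014],[-1.1,-0.4,34,0.014]]'
python3 - <<'E'
from h import *
c,P=cam("scene"); cv2.imwrite("pics/s1.png",cv2.resize(c["pixels"][120:320,220:480,::-1],None,fx=3,fy=3))
print(rel(-.215,-.057,.008), tb(bot.get_obs()["eef_pos"])); pots(*cam("top"))
E
```

```text
t: 2.78
eef_pos: [0.6164, -0.1507, 0.0386]
tool_rot: [-0.002, 0.617, 0.787, -0.001]
contact_force: [-1.6, -0.1, 0.2]
gripper_width: 0.399
grasp_force: 0.0
(array([0.62, 0.42, 3.26]), array([-0.001, -0.001, -0.014])) (np.float64(-0.22121455958954275), np.float64(-0.05277098997669895))
blob [235. 216.] 283 mean [0.507  0.0768 0.0306] circ 0.5111 0.0499 0.1161
blob [393. 225.] 401 mean [ 0.4824 -0.3135  0.0301] circ 0.4815 -0.3117 0.0293
```

View pics/s1.png

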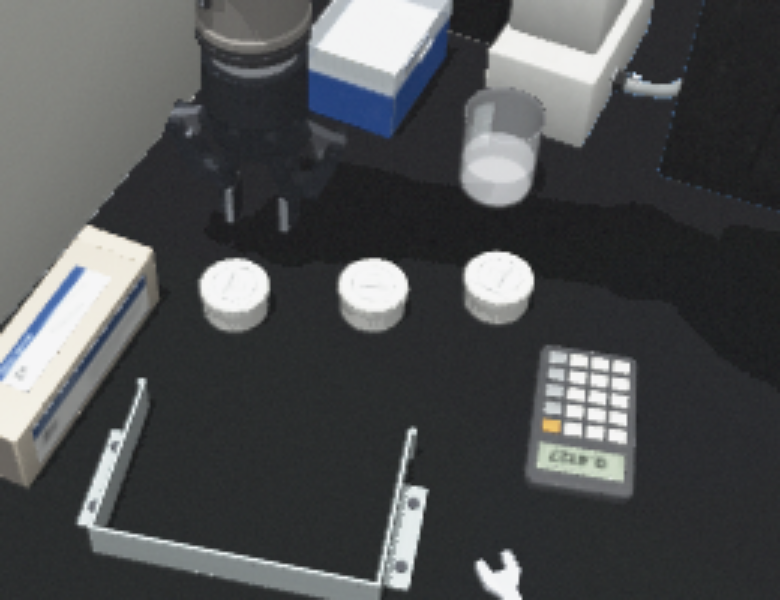

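The pots are undisturbed and the gripper stands behind the first one (fingers at crop (260,215), pot at (235,293)). Next I lower it and push pot 1.

```bash
python3 -m jog '[[0.3,0.4,1.5,-0.014],[0.3,0.4,2.5,-0.014],[0.3,0.4,3,-0.014],[0.3,0.4,3,-0.014],[0.3,0.4,3,-0.014],[0.3,0.4,3,-0.014]]'
python3 - <<'E'
from h import *
print(rel(-.215,-.057,.008), tb(bot.get_obs()["eef_pos"]))
E
```

```text
t: 3.38
eef_pos: [0.6217, -0.1471, 0.0117]
tool_rot: [0.0, 0.612, 0.791, 0.0]
contact_force: [-0.2, -1.0, 0.2]
gripper_width: 0.399
grasp_force: 0.0
(array([ 0.37, -0.05,  0.37]), array([0., 0., 0.])) (np.float64(-0.21865625175373327), np.float64(-0.05748010839132328))
```

```bash
python3 -m jog '[[0.5,0,0.3,0],[1.5,0,0.3,0],[2.5,0,0.3,0],[3.8,0,0.3,0],[5,0,0.3,0],[6.4,0,0.3,0],[7.8,0,0.3,0],[9.2,0,0.3,0],[10.6,0,0.3,0],[12,0,0.3,0],[13.4,0,0.3,0],[14.8,0,0.3,0],[16.1,0,0.3,0],[17.3,0,0.3,0],[18.3,0,0.3,0],[19.1,0,0.3,0],[19.7,0,0.3,0],[20,0,0.3,0],[20.2,0,0.3,0],[20.2,0,0.3,0]]'
python3 - <<'E'
from h import *
c,P=cam("scene"); cv2.imwrite("pics/s2.png",cv2.resize(c["pixels"][120:320,220:480,::-1],None,fx=3,fy=3))
print(rel(-.27,.046,.1), tb(bot.get_obs()["eef_pos"])); pots(c,P)
E
```

```text
t: 5.05
eef_pos: [0.5706, 0.0485, 0.0083]
tool_rot: [0.0, 0.612, 0.791, -0.0]
contact_force: [0.3, 0.0, -0.5]
gripper_width: 0.403
grasp_force: 0.0
(array([-25.32, -10.32,  -9.16]), array([ 0.,  0., -0.])) (np.float64(-0.016812029268566477), np.float64(-0.057249969564927415))
blob [386. 213.] 341 mean [ 0.4311 -0.189   0.0292] circ 0.4323 -0.1914 0.0273
blob [344. 215.] 351 mean [ 0.5129 -0.1385  0.0292] circ 0.5148 -0.1408 0.0284
blob [306. 296.] 246 mean [0.4881 0.0857 0.0322] circ 0.5097 0.051 0.1165
blob [276. 280.] 459 mean [0.5617 0.0801 0.0293] circ 0.5632 0.0788 0.0272
```

View pics/s2.png

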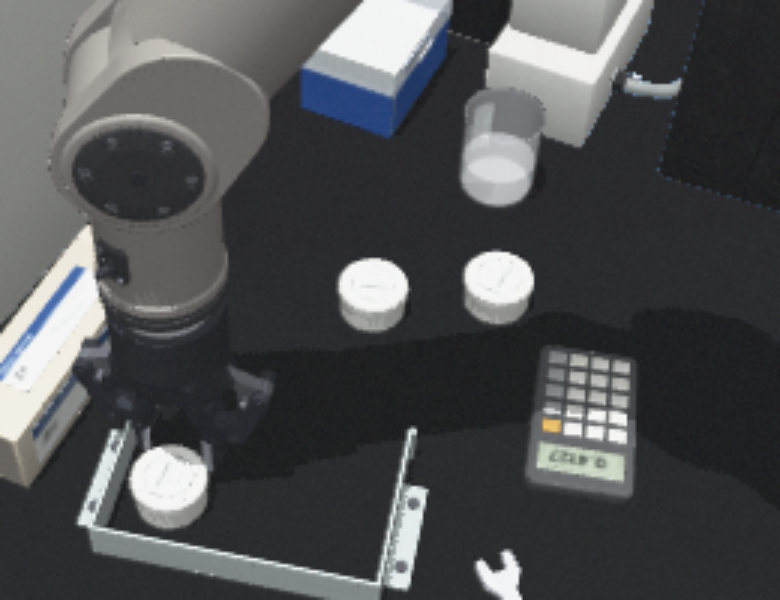

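Pot 1 sits in the bay at about bay (0.015, -0.058), crop (170,485), and the others have not moved. Now pot 2.

```bash
python3 -m jog '[[-1,0,0,0],[-2.5,0,0,0],[-3,0,-3,0],[-4,-1,-6,0],[-6,-2.5,-8,0],[-8.5,-4,-8,0],[-11,-5.5,-8,0],[-13.5,-7,-8,0],[-16,-8.5,-8,0],[-18.5,-9.5,-8,0],[-20.5,-10.3,-8,0],[-21.8,-10.3,-8,0],[-21.8,-10.3,-7,0],[-21.8,-10.3,-5,0],[-21.8,-10.3,-3,0],[-21.8,-10.3,-1.5,0],[-21.8,-10.3,-0.5,0],[-21.8,-10.3,0,0],[-21.8,-10.3,0,0],[-21.8,-10.3,0,0]]'
python3 - <<'E'
from h import *
print(rel(-.016,-0.0,.008), tb(bot.get_obs()["eef_pos"])); c,P=cam("scene"); pots(c,P)
E
```

```text
t: 6.77
eef_pos: [0.5263, -0.1879, 0.0085]
tool_rot: [0.0, 0.611, 0.791, 0.0]
contact_force: [-1.1, 0.2, -0.1]
gripper_width: 0.404
grasp_force: 0.0
(array([21.81,  4.53,  0.05]), array([ 0.   , -0.   ,  0.001])) (np.float64(-0.23412844652811451), np.float64(0.045139025371006614))
blob [386. 213.] 343 mean [ 0.431  -0.1892  0.0292] circ 0.4318 -0.1917 0.0269
blob [344. 215.] 349 mean [ 0.5129 -0.1387  0.0292] circ 0.5144 -0.1402 0.0277
blob [302. 292.] 275 mean [0.5006 0.0806 0.032 ] circ 0.5102 0.0514 0.1165
blob [276. 279.] 471 mean [0.5617 0.0796 0.0294] circ 0.5625 0.0776 0.0277
```

```bash
python3 -m jog '[[0.7,0,0,0],[1.6,0,0,0],[2.6,0.2,0,0],[3.8,0.5,0,0],[5,0.9,0,0],[6.2,1.3,0,0],[7.5,1.7,0,0],[8.8,2.1,0,0],[10.1,2.6,0,0],[11.4,3,0,0],[12.7,3.5,0,0],[14,3.9,0,0],[15.3,4.3,0,0],[16.6,4.5,0,0],[17.9,4.5,0,0],[19,4.5,0,0],[20,4.5,0,0],[20.8,4.5,0,0],[21.3,4.5,0,0],[21.5,4.5,0,0]]'
python3 - <<'E'
from h import *
print(tb(bot.get_obs()["eef_pos"])); c,P=cam("scene"); pots(c,P)
cv2.imwrite("pics/s3.png",cv2.resize(c["pixels"][120:320,220:480,::-1],None,fx=3,fy=3))
print(rel(-.262,.138,.008))
E
```

```text
t: 8.48
eef_pos: [0.515, 0.0318, 0.0084]
tool_rot: [-0.0, 0.611, 0.792, 0.0]
contact_force: [0.1, -0.6, 0.2]
gripper_width: 0.396
grasp_force: 0.8
(np.float64(-0.018564908316503557), np.float64(0.0007428371159245071))
blob [386. 213.] 343 mean [ 0.4311 -0.1892  0.0291] circ 0.4312 -0.1918 0.027
blob [291. 294.] 226 mean [0.5177 0.0967 0.032 ] circ 0.5111 0.0534 0.1167
blob [276. 279.] 469 mean [0.5617 0.0796 0.0293] circ 0.5628 0.0778 0.027
blob [304. 284.] 473 mean [0.5063 0.0626 0.0293] circ 0.5074 0.0601 0.0271
(array([-24.31, -13.75,   0.03]), array([-0.   , -0.   ,  0.001]))
```

View pics/s3.png

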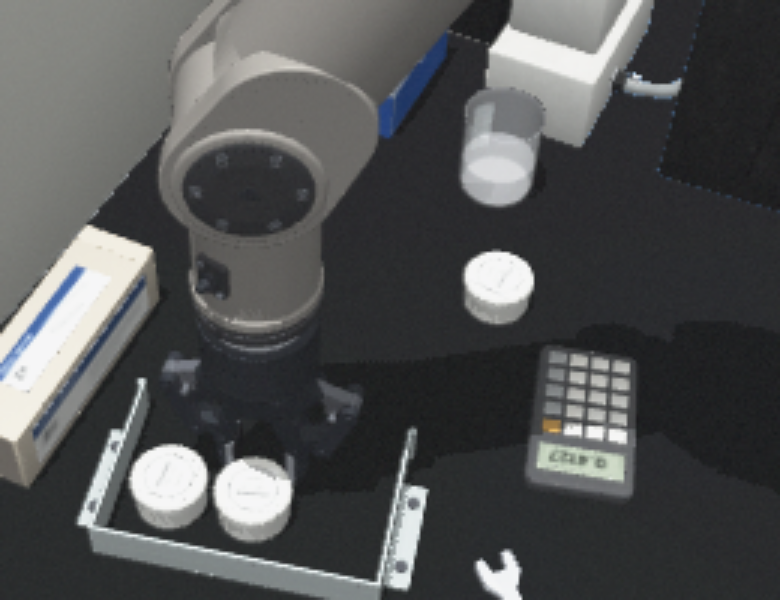

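Pot 2 is in at about bay (0.011, 0.001), crop (253,497). Before going behind pot 3, I check clearance to the monitor.

```bash
python3 - <<'E'
from h import *
for n in("top","scene"):
    P=np.load(n+".npy").reshape(-1,3); q=P[(P[:,2]>.05)&(P[:,0]>.1)&(P[:,0]<.44)&(P[:,1]>-.42)&(P[:,1]<-.15)]
    for a,b in((.05,.15),(.15,.25),(.25,.33),(.33,.42)):
        s=q[(q[:,2]>a)&(q[:,2]<b)]
        if len(s): print(n,a,len(s),"x",np.percentile(s[:,0],[1,99]).round(3),s[:,0].max().round(3),"y",np.percentile(s[:,1],[1,99]).round(3))
print(tw(-.26,.138),tw(-.26,.138)+.075*ey)
E
```

```text
top 0.05 568 x [0.107 0.44 ] 0.44 y [-0.417 -0.264]
top 0.15 1053 x [0.14  0.353] 0.353 y [-0.306 -0.272]
top 0.25 2011 x [0.181 0.353] 0.353 y [-0.304 -0.273]
top 0.33 1815 x [0.205 0.353] 0.353 y [-0.318 -0.295]
scene 0.05 2438 x [0.101 0.437] 0.44 y [-0.405 -0.262]
scene 0.15 5387 x [0.102 0.349] 0.352 y [-0.3   -0.263]
scene 0.25 6185 x [0.102 0.348] 0.352 y [-0.308 -0.271]
scene 0.33 3951 x [0.102 0.349] 0.352 y [-0.32  -0.294]
[ 0.44295396 -0.23638041] [ 0.37037312 -0.25527542]
```

```bash
python3 -m jog '[[-1,0,0,0],[-2.5,0,0,0],[-3,0,-3,0],[-4,-1,-6,0],[-6,-2.5,-9,0],[-8.5,-4,-9,0],[-11,-5.5,-9,0],[-13.5,-7,-9,0],[-16,-8.5,-9,0],[-18.5,-10,-9,0],[-20.5,-11.5,-9,0],[-22.5,-13,-9,0],[-24,-13.7,-9,0],[-24.1,-13.7,-9,0],[-24.1,-13.7,-9,0],[-24.1,-13.7,-9,0]]'
python3 - <<'E'
from h import *
print(tb(bot.get_obs()["eef_pos"])); c,P=cam("scene"); pots(c,P)
save(c,"s4"); t,Q=cam("top"); save(t,"t4")
print(rel(-.26,.138,.008))
E
```

```text
t: 9.87
eef_pos: [0.4433, -0.2366, 0.0982]
tool_rot: [-0.0, 0.612, 0.791, 0.0]
contact_force: [0.2, 1.0, -1.3]
gripper_width: 0.402
grasp_force: 0.0
(np.float64(-0.2603460986994011), np.float64(0.1376837615017714))
blob [386. 213.] 343 mean [ 0.4311 -0.1892  0.0291] circ 0.4317 -0.1912 0.0267
blob [302. 292.] 275 mean [0.5006 0.0806 0.032 ] circ 0.5105 0.0521 0.1175
blob [276. 279.] 469 mean [0.5617 0.0795 0.0293] circ 0.5623 0.0781 0.0275
blob [304. 284.] 475 mean [0.5063 0.0624 0.0294] circ 0.5072 0.0607 0.0276
(array([-0.05, -0.09,  9.03]), array([ 0.   , -0.001,  0.002]))
```

View pics/s4.png

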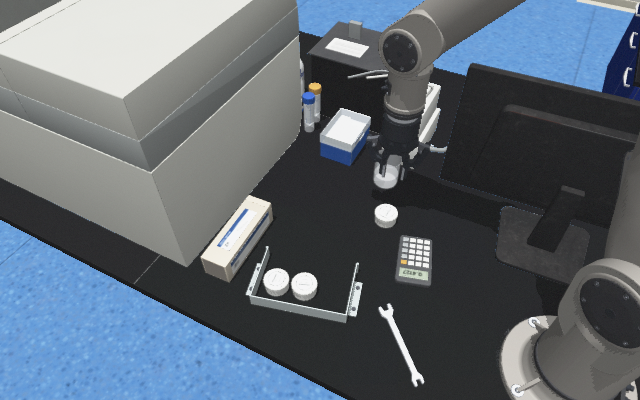

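View pics/t4.png

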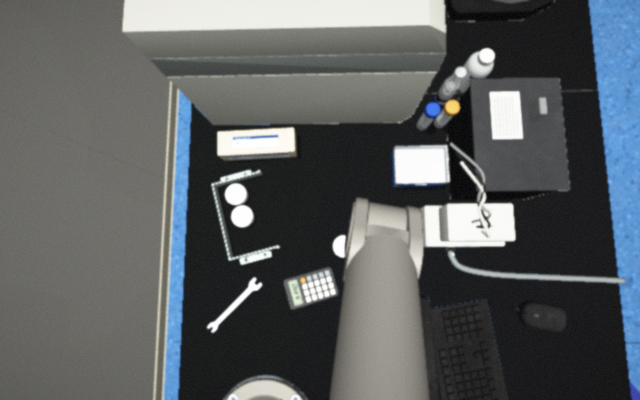

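The gripper hovers behind pot 3 (scene (395,150), pot at (386,213)), and both stored pots stand in the bay. The forearm passes over the monitor (top (380,320)), so I check its height before going down.

```bash
python3 - <<'E'
from h import *
c,P=cam("top"); d,S=cam("scene")
for v in range(210,400,30): print("top",v,[P[v,u].round(3).tolist() for u in (350,380,410)])
# scene: arm points near the monitor
q=S.reshape(-1,3); q=q[(q[:,2]>.25)&(q[:,0]<.5)&(q[:,0]>.12)&(q[:,1]<-.1)&(q[:,1]>-.45)]
for x in np.arange(.15,.5,.05):
    s=q[(q[:,0]>=x)&(q[:,0]<x+.05)&(q[:,2]>.385)]
    if len(s): print(round(x,2),"z",s[:,2].min().round(3),s[:,2].max().round(3),"y",s[:,1].min().round(3),s[:,1].max().round(3))
print(np.round(bot.get_obs()["q"],3))
E
```

```text
top 210 [[0.478, -0.194, 0.428], [0.475, -0.232, 0.456], [0.475, -0.273, 0.453]]
top 240 [[0.435, -0.191, 0.492], [0.435, -0.226, 0.502], [0.435, -0.263, 0.493]]
top 270 [[0.4, -0.189, 0.514], [0.402, -0.221, 0.542], [0.4, -0.257, 0.522]]
top 300 [[0.372, -0.187, 0.555], [0.374, -0.216, 0.574], [0.372, -0.248, 0.558]]
top 330 [[0.348, -0.186, 0.587], [0.351, -0.213, 0.6], [0.349, -0.241, 0.59]]
top 360 [[0.329, -0.185, 0.613], [0.332, -0.209, 0.622], [0.33, -0.236, 0.615]]
top 390 [[0.312, -0.184, 0.635], [0.315, -0.207, 0.644], [0.313, -0.231, 0.636]]
0.25 z 0.534 0.553 y -0.203 -0.179
0.3 z 0.476 0.552 y -0.211 -0.172
0.35 z 0.421 0.543 y -0.217 -0.173
0.4 z 0.385 0.523 y -0.252 -0.181
0.45 z 0.385 0.491 y -0.28 -0.185
[ 0.645  0.398 -0.339  2.06   0.198  0.714  0.437]
```

```bash
python3 -m jog '[[0,0,1.5,0],[0,0,3,0],[0,0,4.5,0],[0,0,5,0],[0,0,5,0]]'; python3 -m jog '[[0,0,1,0],[0,0,2,0],[0,0,3,0],[0,0,4,0],[0,0,4,0],[0,0,4,0]]'
python3 - <<'E'
from h import *
print(rel(-.26,.138,.008),tb(bot.get_obs()["eef_pos"])); c,P=cam("scene"); pots(c,P)
E
```

```text
t: 10.48
eef_pos: [0.4427, -0.2358, 0.0472]
tool_rot: [-0.001, 0.611, 0.792, -0.0]
contact_force: [0.0, 0.3, 0.0]
gripper_width: 0.398
grasp_force: 0.0
t: 10.98
eef_pos: [0.4428, -0.2365, 0.0075]
tool_rot: [-0.001, 0.611, 0.791, -0.0]
contact_force: [0.7, 0.4, 0.2]
gripper_width: 0.403
grasp_force: 0.0
(array([ 0.01,  0.01, -0.05]), array([-0.001, -0.001,  0.   ])) (np.float64(-0.2600854388502557), np.float64(0.13815029030719622))
blob [386. 213.] 342 mean [ 0.4311 -0.1893  0.0292] circ 0.4316 -0.1919 0.0271
blob [302. 292.] 274 mean [0.5005 0.0804 0.032 ] circ 0.5113 0.0519 0.1171
blob [276. 279.] 471 mean [0.5617 0.0796 0.0293] circ 0.5624 0.0776 0.0275
blob [304. 284.] 480 mean [0.5064 0.0625 0.0293] circ 0.5076 0.0607 0.0275
```

```bash
python3 -m jog '[[0.7,0,0,0],[1.4,0,0,0],[2.2,0.3,0,0],[3.1,0.8,0,0],[4.1,1.35,0,0],[5.1,1.9,0,0],[6.1,2.45,0,0],[7.1,3,0,0],[8.1,3.55,0,0],[9.1,4.15,0,0],[10.1,4.7,0,0],[11.1,5.25,0,0],[12.1,5.8,0,0],[13.1,6.4,0,0],[14,6.9,0,0],[14.8,7.4,0,0],[15.4,7.75,0,0],[15.8,8,0,0],[15.9,8,0,0],[15.9,8,0,0]]'
python3 - <<'E'
from h import *
print(rel(-.035,.058,.008),tb(bot.get_obs()["eef_pos"])); c,P=cam("scene"); pots(c,P); 
for p in((.4311,-.1892),): print(tb(p))
cv2.imwrite("pics/s5.png",cv2.resize(c["pixels"][120:320,220:480,::-1],None,fx=3,fy=3))
E
```

```text
t: 12.7
eef_pos: [0.4808, -0.0624, 0.0083]
tool_rot: [0.0, 0.611, 0.791, 0.0]
contact_force: [-0.2, -0.4, 0.3]
gripper_width: 0.399
grasp_force: 0.1
(array([ 6.62, -0.04,  0.03]), array([ 0.   , -0.   ,  0.001])) (np.float64(-0.1012039675769844), np.float64(0.057563751291806436))
blob [302. 292.] 274 mean [0.5001 0.0803 0.0319] circ 0.511 0.0516 0.1168
blob [339. 257.] 420 mean [ 0.4727 -0.0302  0.0293] circ 0.4739 -0.032 0.027
blob [276. 279.] 471 mean [0.5617 0.0795 0.0293] circ 0.5637 0.078 0.0281
blob [304. 284.] 477 mean [0.5064 0.0623 0.0294] circ 0.5077 0.0607 0.0271
(np.float64(-0.2113550096408104), np.float64(0.137585282278785))
```

View pics/s5.png

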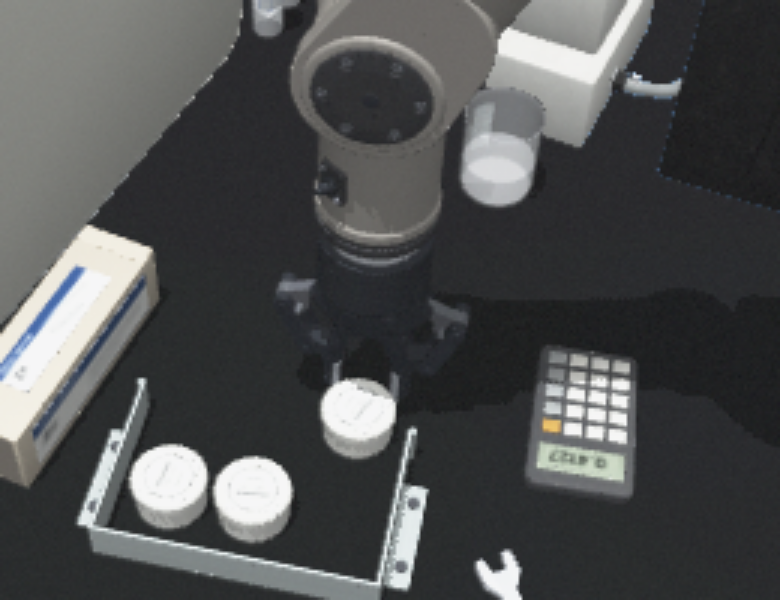

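Pot 3 (crop (358,415)) is seated between the fingertips at the mouth, clear of the right wall. Next is a straight push in, then back out and up.

```bash
python3 -m jog '[[0.5,0,0,0],[1.2,0,0,0],[2,0,0,0],[2.8,0,0,0],[3.6,0,0,0],[4.4,0,0,0],[5.2,0,0,0],[5.9,0,0,0],[6.4,0,0,0],[6.7,0,0,0],[6.9,0,0,0],[6.9,0,0,0],[6,0,0,0],[4.5,0,0,0],[3,0,0,0],[2,0,-3,0],[1,0,-7,0],[0,0,-11,0],[-2,0,-14,0],[-4,0,-15,0]]'
python3 - <<'E'
from h import *
c,P=cam("scene"); pots(c,P); save(c,"s6")
for p in((.5617,.0785),(.507,.0607)): print(np.round(tb(p),4))
E
```

```text
t: 14.42
eef_pos: [0.4933, -0.1033, 0.1633]
tool_rot: [0.003, 0.612, 0.791, 0.002]
contact_force: [0.8, 0.1, -0.2]
gripper_width: 0.401
grasp_force: 0.0
blob [302. 292.] 275 mean [0.5007 0.0806 0.0319] circ 0.5104 0.0512 0.1167
blob [276. 279.] 473 mean [0.5618 0.0795 0.0292] circ 0.5629 0.0781 0.027
blob [304. 284.] 476 mean [0.5065 0.0624 0.0292] circ 0.5066 0.0608 0.0276
blob [332. 284.] 479 mean [0.4546 0.0358 0.0292] circ 0.4568 0.0335 0.0277
[ 0.0148 -0.0562]
[0.0114 0.0012]
```

View pics/s6.png

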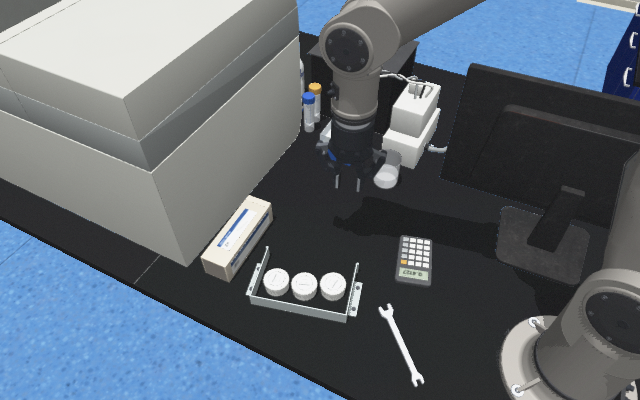

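All three pots stand upright in the bay at (276,281), (304,286) and (332,286), and the gripper is clear of them. Pot 3 is at about bay (-0.002, 0.057).

```bash
python3 -m jog '[[0,0,0,0],[0,0,0,0],[0,0,0,0]]' && python3 -c "
from station import bot
print(bot.hand_in())"
```

```text
t: 14.72
eef_pos: [0.4897, -0.1012, 0.1573]
tool_rot: [-0.001, 0.611, 0.791, -0.0]
contact_force: [0.5, 0.5, -0.6]
gripper_width: 0.4
grasp_force: 0.0
the job is handed in; nothing more can be done
None
```

I slid all three pots into the bay and handed the job in at about 15 s; the last pictures show them upright, within the judged limits and clear of the gripper, with the beaker, tip box and carton not touched, but the hand-in returned no verdict.

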